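Start the span calibration of a bench balance

ROBOT

A 7-joint arm with a two-finger parallel gripper is mounted at the origin on a cart in front of the work surface, level with it; the furniture and walls round the work are solid. World frame = base frame: x ahead of the robot, y to its left, z up, the work surface at z = 0. Lengths are in m, angles in rad, forces in N, time in s.
With the tool pointing down it reaches from about 0.4 to 0.9 m from the base axis. Payload 5.6 kg.
Tool frame: the origin (TCP) lies midway between the tips of the shut fingers; the grasp point (between the pads) lies 19 mm behind it; z points along the fingers, y is the line along which they close (so a half turn about z gives the same grasp; the last joint's range is limited). The gripper opens to 92 mm and grips with 3 to 60 N. Pads are 20 mm wide; open, the fingers measure 128 mm over their backs; the gripper's body (75 mm by 189 mm) begins 69 mm behind the grasp point.
Start: joints at [-1.291, 0.468, -0.012, 1.603, 0.006, 1.071, -0.056], TCP at [0.206, 0.616, 0.215] pointing down, gripper open.
Joint ranges: [-2.53, 2.53], [-0.31, 2.02], [-1.57, 1.55], [0.28, 2.44], [-1.29, 4.43], [0.15, 1.84], [-2.92, 2.92]. Speed limits (rad/s): [2.57, 2.57, 3.14, 3.14, 3.14, 3.14, 3.14].

INTERFACE

Orientations are given as a 3x3 rotation matrix whose columns are the frame's x, y, z axes.
In Python, from station import env, effector, solver, viewer, workorder, search_frame, tip_of gives the robot as it stands. Calls block until the motion is done:
- env.reach(position, orientation): joint-space move of the TCP to a pose.
- env.movel(position, frame=None, rate=0.15): straight line of the TCP; frame=None keeps the orientation; rate is the mean speed in m/s.
- env.goto_joints(angles): joint-space move.
- effector.release() and effector.grasp(squeeze=None): open the fingers fully, or close them until they stop; squeeze is the grip in N (None keeps the last).
- env.pause(seconds).
- solver.inverse_kinematics(position, orientation): joint angles nearest the present ones, or None.
- env.sense(): the state.
- viewer.read_camera(name): name is "scene" or "side" or "wrist"; returns (picture, depth): 384x512x3 uint8, red, green, blue; 384x512 float32, m along the optical axis (not along the pixel's ray), 0 where there is no reading.
- viewer.camera_info(name): a dict with "intrinsics" (3x3 intrinsics, pixels), "eye" and "rotation" of the camera in the world; the wrist camera has in their place "T_tool_cam" (4x4, takes a point from camera to tool coordinates, whose origin is the TCP and whose axes are the flange's). Camera axes: x right, y up, looking along -z (the intrinsics and any distortion apply to the point x, -y, -z); pixel columns grow to the right and rows downward; lengths in m; the calibration is good to about 2 mm. A picture is of the moment at which its call begins: read the wrist's pose just before it. camera_info takes no time and is no camera call.
A pose or a line that the arm cannot do raises env.PlanningError and nothing moves.
- workorder.finish_job(): hands the job in; it is judged then, once.
Trained networks look in the newest picture that a camera, given by its name, has taken for a name from the list of things; names that differ only in an ending like _2 or _b are one class to them, and where a whole thing is asked for, a point or a joint stands for the part that bears it (a point fixed in the world has none). Each returns a list of dicts, best first, with "score" (0 to 1); they miss things now and then, are a little off and sometimes report something else, mostly with a low value. They report only what shows in the picture. A call takes as long as a camera call.
- search_frame(camera, name): "at" ([x, y, z] in m, in world coordinates, good to about 4 mm: the middle of the surface that is visible of it).
- tip_of(camera, name): "at" ([x, y, z] in m, in world coordinates, good to about 4 mm: a listed point, or the origin of a listed thing).
The state is a dict: "t": time; "joint_positions": joint angles; "joint_velocities": joint speeds; "tau": joint torques, N m; "ee_pos": TCP position; "tcp_rot": TCP orientation; "wrist_force": force on the tool from outside, world axes, zero at the start; "moment": the same for the moment, N m; "gripper_width": finger opening in m; "grasp_force": force on a finger pad.
Only numpy, scipy, OpenCV 4.12 (cv2) and the standard library are available. Lean on these libraries where they do the work, as an engineer would, in place of code of your own. Each camera call takes 0.05 s, during which the arm holds its last target. There are 200 camera calls.

TASK

Calibrate the bench balance: stand the brass calibration mass upright in the middle of the balance's pan, setting it down and not dropping it, and let go. Then press the one wide flat key on the balance with your shut fingertips, firmly (about 6 to 12 N, never more than 25 N), keep it pressed for two seconds, and lift off, leaving the mass standing on the pan. Do not press the two small round keys, and leave the other things on the bench where they are.

Things in the scene. Friction and masses are not known exactly. Their poses are not given: they have to be found in the camera images.
- balance: fixed bench balance, white housing 140 (x) x 250 (y) x 38 mm high. Origin: centre of its underside on the bench; -x its front edge (to the robot), +y the side with the square pan, -y the dark keypad: display at the back, two round keys in the middle, wide key at the front. Tall fixed instruments and cables stand close behind it, from x = 0.57 m on: swing across in front of them, nearer the robot.
- pan_centre (a point): centre of the top face of the square steel weighing pan, 116 x 116 mm, flat and rigid, 47 mm above the bench; at (0, +58 mm) in the balance's frame, axes as the balance's.
- wide_key: the wide rectangular grey flat key, 36 (balance x) x 74 (balance y) mm, at (-40, -70 mm) in the balance's frame. Origin at the centre of its top face, 41 mm above the bench and 3 mm above the housing; axes as the balance's. It is pressed straight down; its whole travel is 1.5 mm: it begins to move at 2.4 N and meets a rigid stop at 6 N. It springs back when released.
- round_key_left: small round grey key, 16 mm across, at (6, -44 mm) in the balance's frame; origin at the centre of its top, 41 mm above the bench. Rigid; not to be pressed.
- round_key_right: small round grey key, 16 mm across, at (6, -96 mm) in the balance's frame; origin at the centre of its top, 41 mm above the bench. Rigid; not to be pressed.
- brass_mass: loose brass calibration mass, an upright cylinder 30 mm across with a narrower knob on top, 53 mm high in all, about 0.2 kg. Origin at the centre of its underside, z up. It stands on the bench to the left or to the right of the balance. The raised rim of a fixed wooden tray lies about 90 mm or more beyond it on the right.
- ptfe_tape: bystander: white roll of thread tape lying flat, 48 mm across, 13 mm high, on the bench on the other side of the balance from the mass. Origin at the centre of its underside.
- usb_stick: bystander: blue memory stick lying on the bench, 17 x 52 x 8 mm. Origin at the centre of its underside.
- tweezers: bystander: steel tweezers lying on the bench, 14 x 115 x 9 mm. Origin at the centre of the underside.
- pen_blue: bystander: white and blue pen lying at the front edge of the bench, far to the right, 10 x 140 x 12 mm. Origin at the centre of its underside.

How it is judged:
On the way, in this order (a step that is already met when the one before it is completed fails the run):
1. the mass stands upright on the pan, within 25 mm of its middle, let go and still (horizontal distance between brass_mass and pan_centre below 0.025 m and z of brass_mass in the frame of pan_centre between -0.004 and 0.004 m and angle between brass_mass's own z axis and vertical below 0.1 rad and linear speed of brass_mass below 0.02 m/s and contact force between the fingers and brass_mass below 0.1 N), for 0.2 s.
2. with the mass standing on the pan, the fingertips press the wide key with more than 4 N for 1.2 s (horizontal distance between brass_mass and pan_centre below 0.025 m and z of brass_mass in the frame of pan_centre between -0.004 and 0.004 m and angle between brass_mass's own z axis and vertical below 0.1 rad and contact force between the fingers and wide_key above 4 N), for 1.2 s.
At the end, for the whole second after the job is handed in: the mass stands upright (within 0.1 rad) and still on the pan, its axis within 25 mm of the pan's middle, and nothing presses on the wide key (horizontal distance between brass_mass and pan_centre below 0.025 m and z of brass_mass in the frame of pan_centre between -0.004 and 0.004 m and angle between brass_mass's own z axis and vertical below 0.1 rad and linear speed of brass_mass below 0.02 m/s and contact force between anything else and wide_key below 0.5 N); the robot touches nothing.
It fails at once if a press of more than 25 N on the wide key (contact force between anything else and wide_key above 25 N).
It fails at once if a small round key pressed with more than 2 N (contact force between anything else and round_key_left above 2 N or contact force between anything else and round_key_right above 2 N).
It fails at once if the mass dropped on the pan: faster than 0.45 m/s less than 15 mm above it (horizontal distance between brass_mass and pan_centre below 0.06 m and z of brass_mass in the frame of pan_centre below 0.015 m and linear speed of brass_mass above 0.45 m/s).
It fails at once if a bystander moved more than 30 mm (distance of any of ptfe_tape, usb_stick, tweezers, pen_blue from where it was at the start of the episode above 0.03 m).
It also fails if it takes over 58 s, if anything falls off the work surface, if the arm or the gripper's body presses on something with over 40 N, if the wrist force passes 120 N, or if a joint passes its speed limit or range.

## Working session

There is one attempt and no reset: what is moved stays moved. The work goes in short steps, each a Python script; the robot and the scene stay as the last script left them, time stands still between calls to the robot, and variables do not carry over. Pictures are saved under pics/ and viewed, at most 10 in all, crops included, and the job is handed in when it is done.

```bash
mkdir -p pics; ls; python3 - <<'E'
from station import *
import cv2, numpy as np
ims=[]
for c in ("scene","side"):
    p,d=viewer.read_camera(c); ims.append(p)
    for n in ("brass_mass","balance","pan_centre","wide_key","round_key_left","round_key_right","ptfe_tape","usb_stick","tweezers"):
        r=tip_of(c,n)[:2]
        print(c,n,[(np.round(q["at"],3).tolist(),round(q["score"],2)) for q in r])
    cv2.imwrite(f"pics/{c}0.png",p[:,:,::-1])
print(env.sense()["t"])
print(viewer.camera_info("scene"))
E
```

```text
pics
scene brass_mass [([0.499, -0.322, -0.0], 0.46)]
scene balance [([0.487, -0.067, 0.003], 0.95)]
scene pan_centre [([0.49, -0.004, 0.05], 0.57)]
scene wide_key [([0.445, -0.133, 0.045], 0.61)]
scene round_key_left []
scene round_key_right []
scene ptfe_tape [([0.42, 0.355, -0.002], 0.54), ([0.583, -0.282, 0.001], 0.51)]
scene usb_stick [([0.56, 0.269, 0.003], 0.56)]
scene tweezers [([0.586, -0.286, 0.0], 0.47)]
side brass_mass [([0.492, -0.316, 0.001], 0.62)]
side balance [([0.488, -0.057, -0.001], 0.59)]
side pan_centre [([0.49, -0.005, 0.051], 0.83)]
side wide_key [([0.448, -0.131, 0.04], 0.52)]
side round_key_left [([0.56, 0.269, 0.006], 0.74)]
side round_key_right []
side ptfe_tape [([0.42, 0.351, -0.002], 0.43)]
side usb_stick [([0.562, 0.27, 0.006], 0.5)]
side tweezers [([0.588, -0.283, 0.001], 0.47), ([0.493, -0.007, 0.049], 0.27)]
1.0
{'intrinsics': array([[444.62256043,   0.        , 257.06766406],
       [  0.        , 444.62256043, 189.22253335],
       [  0.        ,   0.        ,   1.        ]]), 'eye': array([-0.31224943, -0.62978807,  0.94500113]), 'rotation': array([[ 0.56788855,  0.54897724, -0.6132916 ],
       [-0.82304047,  0.38809128, -0.41471622],
       [ 0.01034336,  0.7402764 ,  0.67222308]])}
```

View pics/scene0.png

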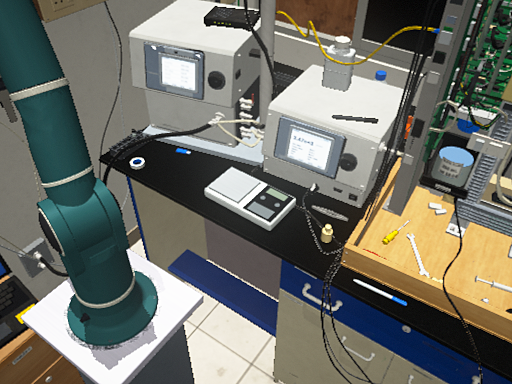

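View pics/side0.png

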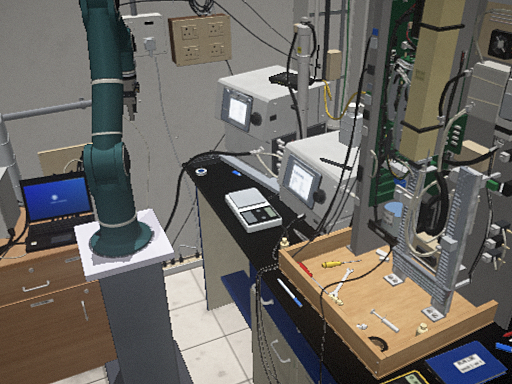

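The scene picture shows the mass at about (327,232), to the right of the balance at (250,197), with the tray rim to its right and cables behind it. The side picture agrees: mass at (284,241), balance at (254,208). The networks match both. Next I move in front of the instruments and look with the wrist camera.

```bash
cat > h.py <<'E'
from station import *
import cv2, numpy as np
DOWN=np.array([[1,0,0],[0,-1,0],[0,0,-1.]])
def st(tag=""):
    s=env.sense(); print(tag,round(s["t"],2),np.round(s["ee_pos"],4),np.round(s["wrist_force"],1),"w",round(s["gripper_width"],4),"g",np.round(s["grasp_force"],1)); return s
E
python3 - <<'E'
from h import *
s=st(); print(np.round(s["tcp_rot"],2)); print(np.round(viewer.camera_info("wrist")["T_tool_cam"],3))
R=s["tcp_rot"]
for R2 in (DOWN,DOWN@np.diag([-1,-1,1])):
  for p in ([.3,.3,.3],[.42,0,.3],[.42,-.25,.3],[.495,-.32,.03]):
    q=solver.inverse_kinematics(p,R2); print(p,None if q is None else np.round(q,2))
E
```

```text
1.0 [0.2062 0.6164 0.2146] [-0.   0.4  0.1] w 0.0919 g 0.0
[[-0.95  0.32  0.  ]
 [ 0.32  0.95  0.  ]
 [-0.    0.   -1.  ]]
[[-0.     0.966  0.26   0.073]
 [ 1.    -0.     0.002  0.001]
 [ 0.002  0.26  -0.966 -0.171]
 [ 0.     0.     0.     1.   ]]
[0.3, 0.3, 0.3] [-1.38 -0.05  0.51  2.04  0.03  1.14 -2.45]
[0.42, 0, 0.3] [-0.85 -0.08  0.75  2.06  0.06  1.15 -1.7 ]
[0.42, -0.25, 0.3] [-0.67  0.2   1.32  1.94 -0.21  1.16 -0.85]
[0.495, -0.32, 0.03] [-0.02  0.72  0.72  1.91 -0.68  0.77 -0.48]
[0.3, 0.3, 0.3] [-0.91 -0.02  0.04  2.02  0.    1.14  0.71]
[0.42, 0, 0.3] [-0.66 -0.06  0.56  2.05  0.04  1.14  1.46]
[0.42, -0.25, 0.3] [-0.68  0.2   1.33  1.94 -0.21  1.16  2.3 ]
[0.495, -0.32, 0.03] [ 0.12  0.66  0.52  1.9  -0.49  0.71  2.51]
```

```bash
python3 - <<'E'
from h import *
env.goto_joints([-0.91,-.02,.04,2.02,0,1.14,.71]); st()
for i,a in enumerate((0.05,0.55)):
    env.goto_joints([a,-.02,.04,2.02,0,1.14,1.62+a]); s=st()
    print(np.round(s["tcp_rot"],2).tolist())
    p,d=viewer.read_camera("wrist"); cv2.imwrite(f"pics/w{i}.png",p[:,:,::-1])
    for n in ("brass_mass","balance","pan_centre","wide_key","round_key_left","round_key_right"):
        print(n,[(np.round(q["at"],3).tolist(),round(q["score"],2)) for q in tip_of("wrist",n)[:2]])
    np.savez(f"w{i}.npz",p=p,d=d,R=s["tcp_rot"],t=s["ee_pos"],**{k:viewer.camera_info("wrist")[k] for k in("intrinsics","T_tool_cam")})
E
python3 -c "
import cv2,numpy as np
cv2.imwrite('pics/wb.png',cv2.resize(np.hstack([cv2.imread('pics/w0.png'),cv2.imread('pics/w1.png')]),(800,300)))"
```

```text
2.28 [0.2968 0.3011 0.3   ] [ 0.2  1.2 -0.1] w 0.0919 g 0.0
 3.73 [ 0.4164 -0.0699  0.2999] [ 0.4 -0.1  0.6] w 0.0918 g 0.0
[[-1.0, -0.01, 0.0], [-0.01, 1.0, 0.0], [-0.0, 0.0, -1.0]]
brass_mass [([0.493, -0.328, -0.001], 0.58)]
balance [([0.491, -0.063, -0.004], 0.65)]
pan_centre [([0.49, -0.003, 0.052], 0.68)]
wide_key [([0.448, -0.129, 0.042], 0.92)]
round_key_left [([0.496, -0.105, 0.043], 0.61)]
round_key_right [([0.494, -0.155, 0.037], 0.39)]
 4.93 [ 0.3318 -0.261   0.3   ] [ 0.2  1.  -0. ] w 0.0922 g 0.0
[[-1.0, -0.01, 0.0], [-0.01, 1.0, 0.0], [-0.0, 0.0, -1.0]]
brass_mass [([0.492, -0.326, -0.001], 0.79)]
balance [([0.488, -0.06, -0.001], 0.91), ([0.448, -0.129, 0.041], 0.39)]
pan_centre [([0.491, -0.001, 0.052], 0.8)]
wide_key [([0.448, -0.126, 0.041], 0.57)]
round_key_left []
round_key_right [([0.49, -0.156, 0.037], 0.6), ([0.494, -0.328, 0.0], 0.21)]
```

View pics/wb.png

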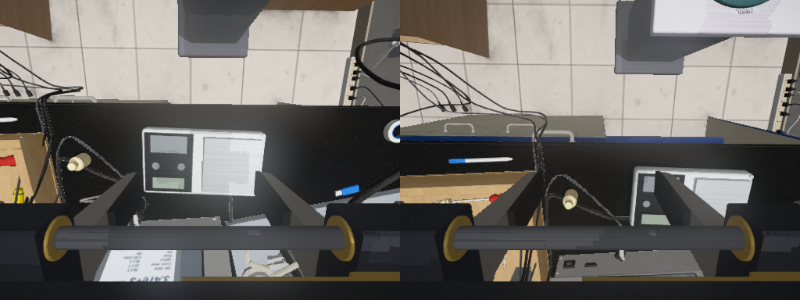

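The wrist views show the mass at about (79,161) left and (570,199) right, the balance with its keys and pan clear, and a thin cable loop around the far side of the mass. I check the heights around the mass from depth.

```bash
python3 - <<'E'
import numpy as np
for f in ("w0","w1"):
    z=np.load(f+".npz"); K=z["intrinsics"]; d=z["d"]; v,u=np.nonzero(d>0); D=d[v,u]
    P=np.c_[(u-K[0,2])/K[0,0]*D,-(v-K[1,2])/K[1,1]*D,-D]
    T=z["T_tool_cam"]; P=(P@T[:3,:3].T+T[:3,3])@z["R"].T+z["t"]
    print(f,"max height mm; rows x .40..60, cols y -.45..-.20")
    for x in np.arange(.40,.60,.02):
        row=[]
        for y in np.arange(-.45,-.19,.02):
            m=(abs(P[:,0]-x)<.01)&(abs(P[:,1]-y)<.01)&(P[:,2]<.4)
            row.append("%4d"%(1000*P[m,2].max()) if m.any() else "   .")
        print("%.2f"%x," ".join(row))
    m=(P[:,2]>.02)&(P[:,2]<.036)&(np.hypot(P[:,0]-.493,P[:,1]+.327)<.03)
    print("mass body",P[m].min(0),P[m].max(0))
    m=(P[:,2]>.046)&(P[:,2]<.06)&(np.hypot(P[:,0]-.493,P[:,1]+.327)<.03)
    print("mass knob",P[m].min(0),P[m].max(0))
E
```

```text
w0 max height mm; rows x .40..60, cols y -.45..-.20
0.40   12    3   11   13    3    3    4    3    4    3    3    3    3
0.42    4    4   58   14    9    4    4    3    3    3    3    3    4
0.44   62   78   79   79   10   10   11    4    4    4    3    4    3
0.46    .   75   79   78   10    4   11   10   10    3    4    3    3
0.48   34    .   78   78   12   11   54   55   11   10    3    4    3
0.50   34    .   78   79   12   12   55   55    3   10    8    4    3
0.52    .    .   86   78   12    3   11   12   13   12   10    9    3
0.54    .    .   98   83   10    3    3    3   10   12   12    9    .
0.56   27    .   86   88   10    3    3    3    3    3    .    .    .
0.58   23    .    .   54    9   11   11   11   11    .    .    .    2
mass body [ 0.47691046 -0.33343663  0.02043374] [ 0.5068329  -0.30736764  0.03593112]
mass knob [ 0.48298927 -0.33025414  0.04777305] [ 0.49876099 -0.31325196  0.05590235]
w1 max height mm; rows x .40..60, cols y -.45..-.20
0.40   11    3   10   13    4    3    3    2    3    3    3    3    3
0.42    3    3    9   14    3    2    3    3    3    3    3    3    3
0.44   79   78   58   14   10   10   11    3    3    2    3    3    3
0.46   77    .    .   17   10    9   10   10    9    3    3    3    2
0.48    .    .    .   32   12   11   55   55   10    9    3    3    3
0.50    .    .    .   76   12   12   55   54    3   10    8    3    2
0.52    .    .   77   78   12    3    2   12   11   11    9    9    3
0.54    .    .    .   66   10    3    3    3    2   11   12   11   11
0.56    .    .  111  109   10    3    4    3    3    3    3   10   11
0.58    .    .  131  141    2    2    3    2    2    2    2    2    2
mass body [ 0.47664933 -0.3361728   0.02069878] [ 0.49592982 -0.30777904  0.03596965]
mass knob [ 0.48252935 -0.33024802  0.04779524] [ 0.49964362 -0.31382368  0.05538791]
```

```bash
python3 - <<'E'
import numpy as np
for f in ("w0","w1"):
    z=np.load(f+".npz"); K=z["intrinsics"]; d=z["d"]; v,u=np.nonzero(d>0); D=d[v,u]
    P=np.c_[(u-K[0,2])/K[0,0]*D,-(v-K[1,2])/K[1,1]*D,-D]
    T=z["T_tool_cam"]; L=(P@T[:3,:3].T+T[:3,3]); P=L@z["R"].T+z["t"]
    far=L[:,2]>.06   # exclude gripper itself
    print(f,"nearest x with z>.09:",[(round(y,2),round(P[m,0].min(),3)) for y in np.arange(-.38,.08,.02) if (m:=far&(abs(P[:,1]-y)<.01)&(P[:,2]>.09)&(P[:,0]>.35)&(P[:,2]<.35)).any()])
    print("rim inner face y by x:",[(round(x,2),round(P[m,1].max(),3)) for x in np.arange(.40,.58,.02) if (m:=far&(abs(P[:,0]-x)<.01)&(P[:,2]>.03)&(P[:,1]<-.35)).any()])
    m=(np.hypot(P[:,0]-.491,P[:,1]+.322)<.03)&(P[:,2]>.015)
    h=P[m]; print([(b,round(np.ptp(h[k,1])*1e3,1)) for b in range(16,56,3) if (k:=abs(h[:,2]*1e3-b)<1.5).sum()>2])
E
python3 - <<'E'
from h import *
from scipy.spatial.transform import Rotation as Ro
R2=DOWN@np.diag([-1,-1,1])
for a in (0,-35,35):
    R=Ro.from_euler("z",a,degrees=True).as_matrix()@R2
    print(a,R[:,1].round(2),[ (q if q is None else np.round(q,2)) for q in (solver.inverse_kinematics([.491,-.322,h],R) for h in (.15,.012))])
E
```

```text
w0 nearest x with z>.09: [(np.float64(-0.24), np.float64(0.628)), (np.float64(-0.22), np.float64(0.628)), (np.float64(-0.2), np.float64(0.627)), (np.float64(-0.18), np.float64(0.626)), (np.float64(-0.16), np.float64(0.625)), (np.float64(-0.14), np.float64(0.624)), (np.float64(-0.12), np.float64(0.623)), (np.float64(-0.1), np.float64(0.621)), (np.float64(-0.08), np.float64(0.622)), (np.float64(-0.06), np.float64(0.622)), (np.float64(-0.04), np.float64(0.622)), (np.float64(-0.02), np.float64(0.622)), (np.float64(0.02), np.float64(0.668)), (np.float64(0.04), np.float64(0.632)), (np.float64(0.06), np.float64(0.623))]
rim inner face y by x: [(np.float64(0.42), np.float64(-0.406)), (np.float64(0.44), np.float64(-0.395)), (np.float64(0.46), np.float64(-0.394)), (np.float64(0.48), np.float64(-0.384)), (np.float64(0.5), np.float64(-0.384)), (np.float64(0.52), np.float64(-0.387)), (np.float64(0.54), np.float64(-0.389)), (np.float64(0.56), np.float64(-0.388))]
[(16, np.float64(20.8)), (19, np.float64(13.6)), (22, np.float64(16.7)), (25, np.float64(19.7)), (28, np.float64(21.3)), (31, np.float64
[... 1214 characters left out ...]
))]
[(16, np.float64(24.5)), (19, np.float64(26.1)), (22, np.float64(24.1)), (25, np.float64(27.5)), (28, np.float64(25.8)), (31, np.float64(20.4)), (34, np.float64(27.3)), (37, np.float64(27.5)), (40, np.float64(21.9)), (49, np.float64(14.8)), (52, np.float64(16.4)), (55, np.float64(14.5))]
0 [0. 1. 0.] [array([ 0.5 ,  0.43,  0.02,  1.82, -0.01,  0.89,  2.11]), array([ 0.51,  0.64,  0.02,  1.88, -0.02,  0.63,  2.11])]
-35 [0.57 0.82 0.  ] [array([ 0.51,  0.44,  0.02,  1.82, -0.01,  0.89,  1.49]), array([ 0.51,  0.64,  0.02,  1.88, -0.02,  0.63,  1.5 ])]
35 [-0.57  0.82  0.  ] [array([ 0.5 ,  0.43,  0.03,  1.82, -0.02,  0.89,  2.72]), array([ 0.5 ,  0.64,  0.03,  1.88, -0.03,  0.63,  2.73])]
```

The tray rim comes in to y = -0.384, too near for open fingers along y, so I grip along x.

```bash
python3 - <<'E'
from h import *
R=np.array([[0,1,0],[1,0,0],[0,0,-1.]])
env.reach([.46,-.323,.22],R); st("above")
env.movel([.492,-.323,.15],R,.15)
p,d=viewer.read_camera("wrist"); print([(np.round(q["at"],3).tolist(),q["score"]) for q in tip_of("wrist","brass_mass")])
env.movel([.492,-.323,.014],R,.08); st("down")
effector.grasp(15); st("grasped")
env.movel([.492,-.323,.035],R,.05); st("lift")
env.movel([.47,-.32,.17],R,.15); s=st("up")
p,d=viewer.read_camera("wrist"); cv2.imwrite("pics/g.png",p[:,:,::-1])
E
```

```text
above 6.69 [ 0.4599 -0.323   0.2202] [-0.9  0.2 -0.5] w 0.0921 g 0.0
[([0.495, -0.326, 0.001], 0.8), ([0.585, -0.289, -0.002], 0.51)]
down 9.31 [ 0.4923 -0.3232  0.0145] [ 0.  -0.1 -0.2] w 0.0918 g 0.0
grasped 10.28 [ 0.4921 -0.323   0.014 ] [-0.  -0.1 -0.1] w 0.0293 g 15.0
lift 10.84 [ 0.4921 -0.323   0.0353] [-0.1  0.2 -1.5] w 0.0295 g 15.0
up 11.9 [ 0.4695 -0.3196  0.169 ] [-0.1  0.3 -2.6] w 0.0291 g 15.0
```

View pics/g.png

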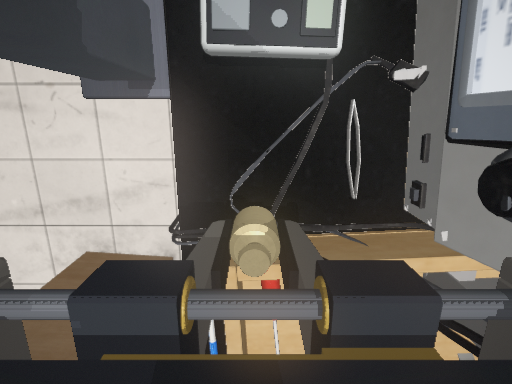

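The mass, at (255,240), is upright between the fingers. Now the placing.

```bash
python3 - <<'E'
from h import *
R2=DOWN@np.diag([-1,-1,1])
env.movel([.42,-.25,.2],None,.2)
env.reach([.42,-.06,.2],R2); st("front")
x,y=.490,-.001
env.movel([x,y,.12],R2,.2); st()
env.movel([x,y,.066],R2,.06); env.pause(.2); s=st("low"); f0=s["wrist_force"][2]
z=.066
while z>.057:
    z-=.0008; env.movel([x,y,z],R2,.02); s=env.sense()
    if s["wrist_force"][2]-f0>1.2: break
s=st("touch")
effector.release(); st("open")
env.movel([x,y,.15],R2,.12)
env.movel([.42,-.1,.2],R2,.2)
s=st("back")
p,d=viewer.read_camera("wrist"); cv2.imwrite("pics/p.png",p[:,:,::-1])
for n in ("brass_mass","pan_centre","wide_key","round_key_left","round_key_right"):
    print(n,[(np.round(q["at"],3).tolist(),round(q["score"],2)) for q in tip_of("wrist",n)[:2]])
E
```

```text
front 13.59 [ 0.4204 -0.061   0.1997] [ 0.3 -0.7 -2.3] w 0.0293 g 15.0
 14.35 [ 0.4897 -0.0018  0.1201] [-0.5  0.4 -1.9] w 0.029 g 15.0
low 15.6 [ 0.4902 -0.001   0.0663] [ 0.4 -0.3 -2.1] w 0.0293 g 15.0
touch 17.35 [ 0.4902 -0.001   0.0609] [-1.9  0.1  4.5] w 0.0294 g 15.0
open 18.36 [ 0.49   -0.001   0.0604] [-0.2 -0.4  0.3] w 0.0919 g 0.0
back 20.07 [ 0.4201 -0.0993  0.1996] [0.3 0.5 0.5] w 0.0923 g 0.0
brass_mass [([0.49, -0.155, 0.034], 0.68), ([0.486, -0.004, 0.047], 0.59)]
pan_centre [([0.494, -0.002, 0.05], 0.58)]
wide_key [([0.447, -0.129, 0.04], 0.72), ([0.497, -0.108, 0.042], 0.46)]
round_key_left [([0.494, -0.104, 0.043], 0.48)]
round_key_right [([0.49, -0.157, 0.036], 0.62)]
```

View pics/p.png

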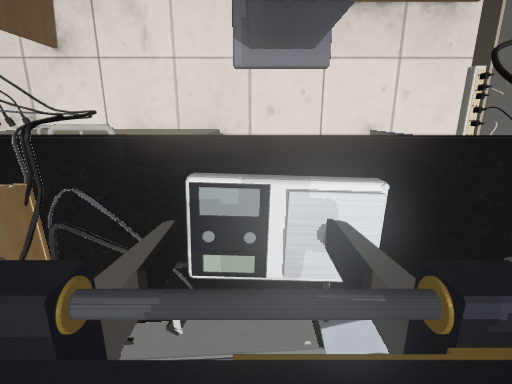

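The mass stands in the pan, seen at about (323,233) past the finger; the wide key is at (229,202) and the round keys at (208,237) and (250,237). Now the press.

```bash
python3 - <<'E'
from h import *
R2=DOWN@np.diag([-1,-1,1])
x,y=.446,-.131
effector.grasp(10)
env.movel([x,y,.12],R2,.15); env.movel([x,y,.046],R2,.06); env.pause(.3)
F=lambda: np.mean([ (env.pause(.02),env.sense()["wrist_force"][2])[1] for _ in range(4)])
f0=F(); st("hover"); z=.046; f=0
while z>.030:
    z-=.0004 if f<5 else .0002
    env.movel([x,y,z],R2,.02); f=F()-f0
    if f>.8: print(round(z,4),round(f,1))
    if f>8: break
t0=env.sense()["t"]
while env.sense()["t"]-t0<2.1:
    env.pause(.15); f=F()-f0; print(round(f,1),end=" ")
    if f<6.5: z-=.0002; env.movel([x,y,z],R2,.02)
    if f>13: z+=.0002; env.movel([x,y,z],R2,.02)
env.movel([x,y,.055],R2,.04); env.movel([.40,-.14,.2],R2,.15); st("up")
p,d=viewer.read_camera("wrist"); cv2.imwrite("pics/e.png",p[:,:,::-1])
for c in ("wrist","scene","side"):
    if c!="wrist": viewer.read_camera(c)
    print(c,[(np.round(q["at"],3).tolist(),round(q["score"],2)) for q in tip_of(c,"brass_mass")[:2]])
E
```

```text
hover 24.21 [ 0.4461 -0.131   0.0461] [-0.   0.2  0.1] w 0.0003 g 0.0
0.0412 2.4
0.0408 3.5
0.0404 4.3
0.04 5.1
0.0398 5.7
0.0396 7.3
0.0394 9.8
9.9 9.8 9.9 9.7 10.1 9.7 10.0 10.0 10.0 9.4 up 33.78 [ 0.3997 -0.1398  0.1993] [ 0.8  0.3 -0.2] w -0.0 g 0.0
wrist [([0.492, -0.005, 0.048], 0.81), ([0.488, -0.06, -0.002], 0.31)]
scene [([0.496, 0.004, 0.047], 0.51)]
side [([0.492, 0.003, 0.049], 0.61)]
```

View pics/e.png

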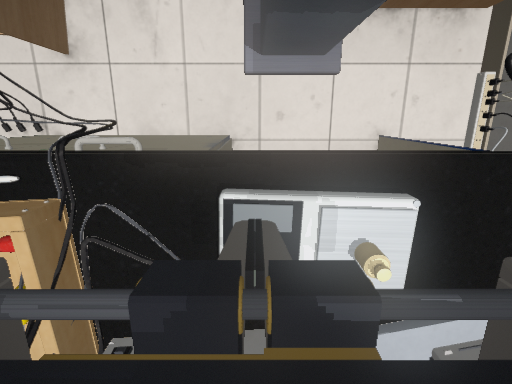

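The mass stands upright near the pan's middle, base at about (368,250), and the force trace shows the key went through its travel and was held against its stop at about 10 N.

```bash
python3 -c "
from station import *
print(workorder.finish_job())"
```

```text
the job is handed in; nothing more can be done
None
```

The brass mass is standing upright near the middle of the pan, the wide key was held at about 10 N for just over two seconds and released, and the job is handed in; no verdict was returned.

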